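Mount a sugar rose in the spray stand

ROBOT

A 6-joint arm with a two-finger parallel gripper is mounted at the origin on a cart in front of the work surface, level with it; the furniture and walls round the work are solid. World frame = base frame: x ahead of the robot, y to its left, z up, the work surface at z = 0. Lengths are in m, angles in rad, forces in N, time in s.
With the tool pointing down it reaches from about 0.25 to 0.775 m from the base axis. Payload 4 kg.
Tool frame: the origin (TCP) lies midway between the tips of the shut fingers; the grasp point (between the pads) lies 19 mm behind it; z points along the fingers, y is the line along which they close (so a half turn about z gives the same grasp; the last joint's range is limited). The gripper opens to 94 mm and grips with 3 to 60 N. Pads are 16 mm wide; open, the fingers measure 119 mm over their backs; the gripper's body (75 mm by 177 mm) begins 78 mm behind the grasp point.
Start: joints at [-1.272, 0.087, 1.371, -0, 1.684, -0.103], TCP at [0.215, -0.506, 0.206] pointing down, gripper open.
Joint ranges: [-3.1, 3.1], [-0.76, 2.03], [0.27, 2.55], [-1.08, 4.22], [0.17, 2.65], [-2.57, 2.57]. Speed limits (rad/s): [2.79, 2.79, 3.14, 3.14, 3.14, 3.14].

INTERFACE

Orientations are given as [roll, pitch, yaw] about the fixed x, y, z axes, in that order (R = Rz(yaw) Ry(pitch) Rx(roll)).
In Python, from bench import sensors, eyes, job gives the robot as it stands.
- The arm moves only by the tool arm_command, never from a script. Its argument "series" is a list of rows, each a list of 7 numbers: the opening, from 0 (shut) to 1 (fully open), then the shift along the tool's x, y, z in cm, then the turn, a rotation vector about the tool's x, y, z in rad. In form: [[fingers, dx, dy, dz, wx, wy, wz], ...]. A call has 1 to 20 rows; each row shifts and turns the commanded pose from where the row before left it, along the tool's axes as they then stand; what a row does not reach is not made up. A row lasts 1/10 s, in which the tool goes at most 50 mm and 8.59 degrees, less where a joint would pass 70% of its speed; a pose out of reach is approached as far as the arm can. A call with a gripper value outside its range is refused whole. The fingers move at their own pace and stop on an object; the grip force is fixed at half the most. Time passes only in rows, so rows that do not move let the fingers close. It gives the time, the measured TCP pose, the force and the opening at its end, in the units of the state.
- sensors.get_obs(): the state, without advancing time (a new reading comes with each control period).
- eyes.snapshot(name): name is "scene" or "top" or "wrist"; returns the picture (400x640x3 uint8, blue, green, red); there is no depth.
- eyes.get_calibration(name): a dict with "mtx" (3x3 intrinsics, pixels), "R" (3x3) and "t" (3): a world point X has camera coordinates R X + t. Camera axes: x right, y down, z forward; pixel columns grow to the right and rows downward; lengths in m; the calibration is good to about 2 mm. A picture is of the moment at which its call begins: read the wrist's pose just before it. get_calibration takes no time and is no camera call; for the wrist camera it gives the pose at the moment of the call.
- job.close_job(): hands the job in, once; it reports no verdict.
The state is a dict: "time": time; "joint_positions": joint angles; "qvel": joint speeds; "joint_torque": joint torques, N m; "tool_pos": TCP position; "ee_rot": TCP orientation; "wrist_force": force on the tool from outside, world axes, zero at the start; "wrist_torque": the same for the moment, N m; "width": finger opening in m.
Only numpy, scipy, OpenCV 4.12 (cv2) and the standard library are available. Lean on these libraries where they do the work, as an engineer would, in place of code of your own. Each camera call takes 0.05 s, during which the arm holds its last target. There are 200 camera calls.

TASK

The sugar rose is to be airbrushed, so mount it in the spray stand: push the nut's bar anticlockwise to back the collet nut right off, lift the flower nail that carries the rose out of the wooden rack, and lower its shank into the collet until its collar sits down on the collet nose. Then push the bar clockwise until the collet grips the shank tightly, and let go. Nothing may press on the rose, the other two nails stay in the rack, and the paint bottle and dust pot stay standing.

Things in the scene. Friction and masses are not known exactly. Their poses are not given: they have to be found in the camera images.
- collet_mouth (a point): Centre of the collet's mouth, on the flat top of the spray stand's steel nose, 72 mm above the worktop; z up along the collet. The mouth is 16 mm wide, with a lead-in down to four steel jaws that stand 11 mm apart (flat to flat) with the nut backed off; each moves in 1.5 mm per rad of the nut. The bore is deeper than the nail's shank is long.
- collet_nut (a joint): Dark knurled collet nut, 53 mm across, 36 to 59 mm above the worktop, with a push bar. 0 = fully open, at its stop; grows clockwise (from above) to a stop at 1.9 rad. Found closed (1.1 to 1.4), too narrow for the shank. The jaws meet a shank at about 1.0 and then squeeze ever harder; tight from about 1.5. Stays where it is left (friction 0.25 N m; tightening needs up to 0.5 N m).
- bar_push (a point): Point on the nut's bar to push sideways, 80 mm out from the collet's axis, 73 mm above the worktop. The bar is an 8 mm round rod sloping up from the nut (50 mm high at 40 mm out) to a black ball, 19 mm across, 101 mm out and 86 mm high. It turns with the nut about the vertical through collet_mouth: the direction from there to this point is the bar's direction.
- rose_nail_grip (a point): Centre of the smooth aluminium collar (34 mm in diameter, 40 mm high) of the flower nail that carries the sugar rose; z along the nail, up. The shoulder (collar's underside) is 20 mm below this point; on the collar lies a thin steel disc, 31 mm across, and on it the rose (27 mm across), whose top is 41 mm above this point. Weighs about 0.1 kg.
- rose: The sugar rose on its nail, 25 x 27 mm and 18 mm high, fragile; origin at its underside in the middle, 23 mm above rose_nail_grip.
- rose_nail: The flower nail with the rose; origin in the middle of its shoulder, z along the nail, up. Below the shoulder is a steel shank 8 mm in diameter and 36 mm long with a tapered end. It stands loosely in one of the rack's three holes (11 mm wide), shoulder on the rack's top.
- spray_stand: The spray stand with its nut and jaws, fixed to the worktop: round grey foot 110 mm across (12 mm high at its rim), steel nose 35 mm across narrowing to 29 mm at its top. Origin under its foot on the worktop, on the collet's axis.
- nail_rack: The wooden nail rack, fixed to the worktop: block 54 x 202 mm on a plinth 74 x 222 mm, top 50 mm above the worktop. Origin under its middle, y along its length. Its three holes, 70 mm apart along y, hold the three nails in any order.
- ball_nail_grip (a point): Centre of the collar of the nail with a white ball (25 mm) on it; same collar and shank; top 47 mm above this point.
- cone_nail_grip (a point): Centre of the collar of the nail with a white cone on it; same collar and shank; top 55 mm above this point.
- paint_bottle_mid (a point): Middle of a small standing paint bottle, 35 mm across and 63 mm high; z up.
- dust_pot_mid (a point): Middle of a small standing lidded pot, 38 mm across and 31 mm high; z up.

How it is judged:
On the way, in this order (a step that is already met when the one before it is completed fails the run):
1. the collet nut is backed off so that the jaws clear the shank (value of joint collet_nut below 0.5 rad), for 0.2 s.
2. the rose's nail is in the open collet, its shoulder down on the nose (horizontal distance between rose_nail and collet_mouth below 0.003 m and z of rose_nail in the frame of spray_stand below 0.0745 m and angle between rose_nail's own z axis and vertical below 0.09 rad and value of joint collet_nut below 0.8 rad), for 0.2 s.
At the end, for the whole second after the job is handed in: The rose's nail stands upright (within 3.5 degrees) on the collet's axis (within 2.5 mm) with its shoulder down on the collet nose (within 2.5 mm), the nut is turned beyond 1.35 rad and the jaws squeeze the shank (more than 12 N in all); everything is at rest and let go (horizontal distance between rose_nail and collet_mouth below 0.0025 m and z of rose_nail in the frame of spray_stand below 0.0745 m and angle between rose_nail's own z axis and vertical below 0.06 rad and value of joint collet_nut above 1.35 rad and contact force between spray_stand and rose_nail above 12 N and linear speed of rose_nail below 0.02 m/s); the robot touches nothing.
It fails at once if something presses on the sugar rose (more than 1 N) (contact force between anything else and rose above 1 N).
It fails at once if one of the other nails leaves its place in the rack (distance of any of ball_nail_grip, cone_nail_grip from where it was at the start of the episode above 0.015 m).
It fails at once if the paint bottle or the dust pot is knocked over (angle between any of paint_bottle_mid, dust_pot_mid's own z axis and vertical above 0.6 rad).
It also fails if it takes over 72 s, if anything falls off the work surface, if the arm or the gripper's body presses on something with over 40 N, if the wrist force passes 120 N, or if a joint passes its speed limit or range.

## Working session

There is one attempt and no reset: what is moved stays moved. The work goes in short steps, Python scripts to look and compute and a tool call to move; the robot and the scene stay as the last step left them, time stands still between calls to the robot, and variables do not carry over. Pictures are saved under pics/ and viewed, on a budget of 10 in all, crops included, one or two more only if the job needs it, and the job is handed in when it is done.

Besides the shell and the picture viewer there is one more tool, called after "Request:" by a JSON object that holds its "name" and its "arguments", one argument or row to a line. arm_command: Moves the arm, as the interface text tells. Its arguments: {"type":"object","properties":{"series":{"type":"array","items":{"type":"array","items":{"type":"number"}}}},"required":["series"]}

```bash
mkdir -p pics; cat > h.py <<'E'
import numpy as np, cv2
from bench import sensors, eyes, job
def ray(cal,u,v):
    d=cal["R"].T@np.linalg.inv(cal["mtx"])@np.array([u,v,1.]); return -cal["R"].T@np.array(cal["t"]).ravel(), d
def onz(cal,u,v,z):
    o,d=ray(cal,u,v); return o+d*(z-o[2])/d[2]
def proj(cal,X):
    p=cal["mtx"]@(cal["R"]@np.array(X,float)+np.array(cal["t"]).ravel()); return p[:2]/p[2]
def st():
    o=sensors.get_obs(); print("t",round(o["time"],2),np.round(o["tool_pos"],4),np.round(o["ee_rot"],3),"F",np.round(o["wrist_force"],1),"w",round(o["width"],4)); return o
E
python3 - <<'E'
from h import *
o=st(); print(np.round(o["joint_positions"],3))
for n in ("scene","top"):
    im=eyes.snapshot(n); cv2.imwrite(f"pics/{n}0.png",im); c=eyes.get_calibration(n)
    print(n,np.round(c["mtx"],1).tolist(),"cam at",np.round(ray(c,320,200)[0],3))
E
```

```text
t 0.0 [ 0.2149 -0.5057  0.2043] [-3.139 -0.     0.402] F [-0.5 -0.5 -0.2] w 0.0943
[-1.272  0.088  1.372 -0.     1.684 -0.103]
scene [[457.3, 0.0, 307.8], [0.0, 457.3, 203.6], [0.0, 0.0, 1.0]] cam at [ 0.154 -0.827  0.614]
top [[362.4, 0.0, 313.9], [0.0, 362.4, 203.3], [0.0, 0.0, 1.0]] cam at [ 0.409 -0.18   0.929]
```

View pics/top0.png

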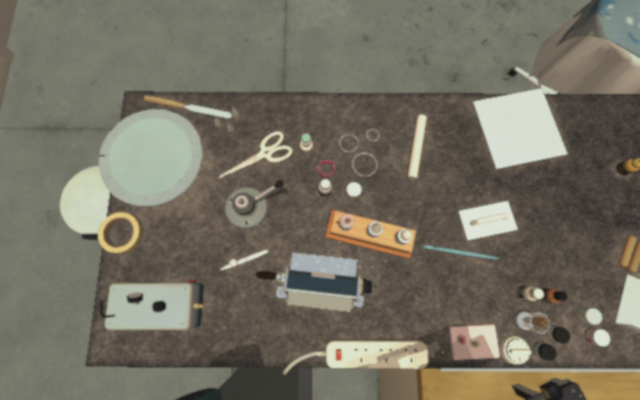

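View pics/scene0.png

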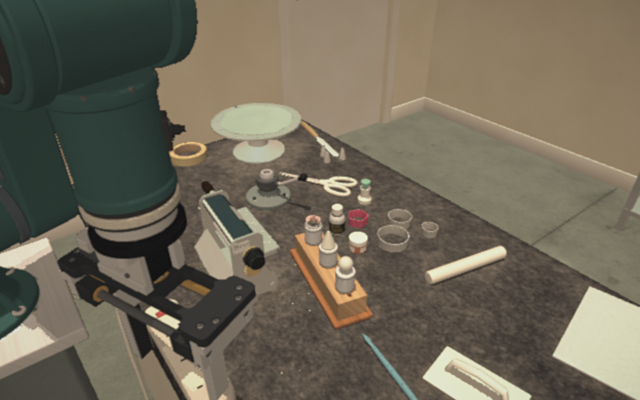

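The top view shows the stand near (245,205) with its bar running to a ball near (280,185). The rack runs from (330,225) to (415,245) with the rose nail at its left end (347,221). In the scene view the rose nail is at (313,228), the cone in the middle and the ball nearest. Next I'll take enlarged crops and coarse positions.

```bash
python3 - <<'E'
from h import *
t=cv2.imread("pics/top0.png"); s=cv2.imread("pics/scene0.png")
c=eyes.get_calibration("top"); cs=eyes.get_calibration("scene")
a=cv2.resize(t[120:280,200:430],None,fx=3.4,fy=3.4,interpolation=cv2.INTER_CUBIC)  # 782x544
cv2.imwrite("pics/topcrop.png",a)
b=cv2.resize(s[150:300,230:400],None,fx=4,fy=4,interpolation=cv2.INTER_CUBIC)
cv2.imwrite("pics/scenecrop.png",b)
for n,u,v,z in (("axis x",0,0,0),("stand nose",242,202,.072),("ball",279,185,.086),("rose",347,221,.11),("cone",375,228,.1),("ballnail",405,236,.1),("bottle",325,186,.063),("pot",354,189,.03),("machine UL",292,255,.1),("LR",362,308,.05),("UR",358,258,.1)):
    print(n,np.round(onz(c,u,v,z),3))
for X in ((0,0,0),(.4,0,0),(.4,-.2,0)): print(X,proj(c,X))
E
```

```text
axis x [ 1.26   0.771 -0.   ]
stand nose [ 0.616 -0.008  0.072]
ball [ 0.656 -0.098  0.086]
rose [ 0.563 -0.259  0.11 ]
cone [ 0.549 -0.324  0.1  ]
ballnail [ 0.531 -0.393  0.1  ]
bottle [ 0.66  -0.21   0.063]
pot [ 0.662 -0.286  0.03 ]
machine UL [ 0.486 -0.133  0.1  ]
LR [ 0.369 -0.296  0.05 ]
UR [ 0.48  -0.283  0.1  ]
(0, 0, 0) [230.86610115 478.27706135]
(0.4, 0, 0) [240.0612315 293.3966302]
(0.4, -0.2, 0) [320.51523454 293.7194344 ]
```

View pics/topcrop.png

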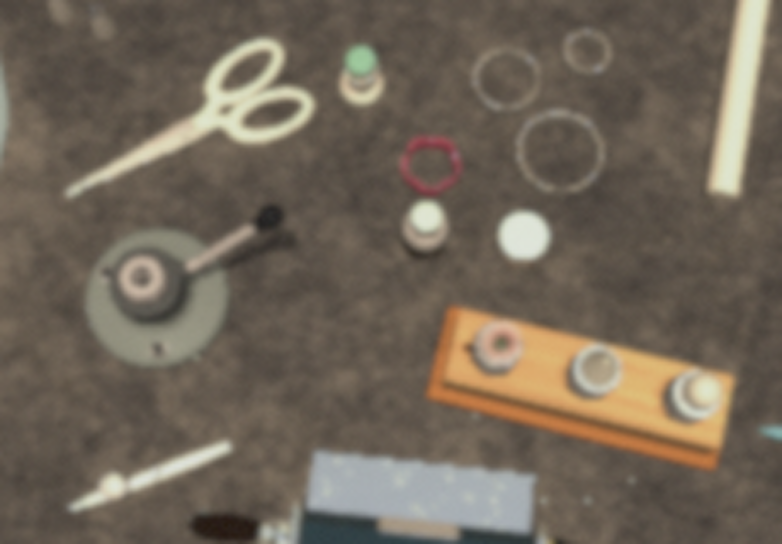

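View pics/scenecrop.png

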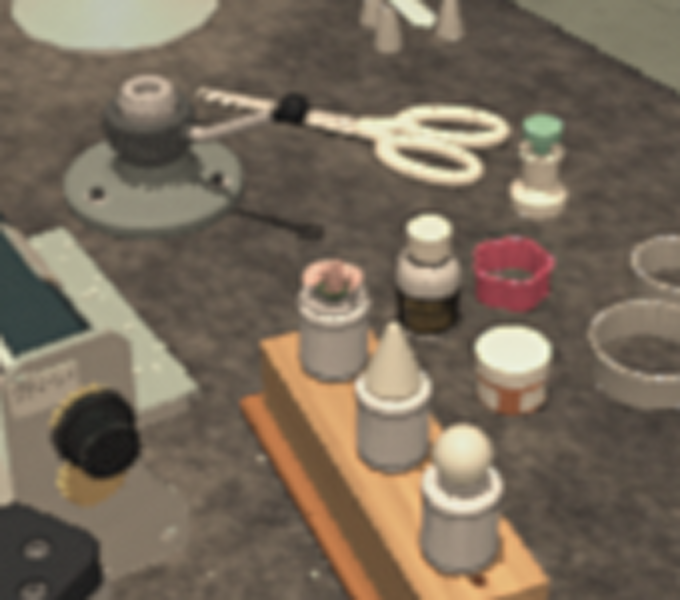

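The crops give: in the top view, mouth at (241.8,201.5), bar ball at (278.8,183.8), rose at (347,221), and bottle and pot at about (325,185) and (354,189). The machine's near tray edge runs from (292,253) to (358,259). I'll triangulate these against the scene view.

```bash
python3 - <<'E'
from h import *
c=eyes.get_calibration("top"); cs=eyes.get_calibration("scene")
def P(c): return c["mtx"]@np.c_[c["R"],np.array(c["t"]).ravel()]
T=lambda x,y:(200+x/3.4,120+y/3.4); S=lambda x,y:(230+x/4,150+y/4)
for n,a,b in (("mouth",T(142,277),S(148,87)),("ball",T(268,217),S(291,108)),("rose",T(500,343),S(333,278)),("ballnail",T(705,388),S(463,452)),
   ("machA",T(314,452),S(68,230)),("machB",T(537,474),S(195,384)),("bottletop",T(427,216),S(429,230)),("pottop",T(523,236),S(513,345))):
    X=cv2.triangulatePoints(P(c),P(cs),np.array(a).reshape(2,1),np.array(b).reshape(2,1)); X=(X[:3]/X[3]).ravel()
    print(n,np.round(X,4),np.round(proj(c,X)-a,1),np.round(proj(cs,X)-b,1))
w=eyes.get_calibration("wrist"); o=st()
from scipy.spatial.transform import Rotation as Ro
R=Ro.from_euler("xyz",o["ee_rot"]).as_matrix()
cam=-w["R"].T@np.array(w["t"]).ravel()
print("cam in tool",R.T@(cam-o["tool_pos"]),"axes",np.round(R.T@w["R"].T,3),w["mtx"])
E
```

```text
mouth [ 0.6196 -0.0079  0.0725] [ 0.4 -0.8] [-0.6  0.1]
ball [ 0.66   -0.0978  0.0857] [ 0.2 -0.5] [-0.3  0.1]
rose [ 0.5674 -0.2606  0.1023] [ 0.5 -1. ] [-0.8  0.2]
ballnail [ 0.5346 -0.3967  0.1069] [ 0.1 -0.2] [-0.2  0.1]
machA [ 0.4943 -0.1344  0.0918] [ 0.5 -1.1] [-0.9  0.2]
machB [ 0.4767 -0.2829  0.0979] [-0.1  0.2] [ 0.1 -0. ]
bottletop [ 0.6681 -0.2118  0.0612] [ 0.2 -0.3] [-0.2  0.1]
pottop [ 0.6625 -0.286   0.0324] [ 0.4 -0.7] [-0.6  0.2]
t 0.1 [ 0.2149 -0.5057  0.2044] [-3.14  -0.     0.402] F [ 0.1  0.5 -1.2] w 0.0937
cam in tool [ 0.08231232  0.00105839 -0.17946024] axes [[-0.    -0.959 -0.283]
 [ 1.     0.    -0.002]
 [ 0.002 -0.283  0.959]] [[351.95676712   0.         324.01736853]
 [  0.         351.95676712 196.02204457]
 [  0.           0.           1.        ]]
```

Request:
{"name": "arm_command", "arguments": {
  "series": [
    [0.35,3.5,-1.4,-0.3,0,0,0],
    [0.35,3.5,-1.4,-0.3,0,0,0],
    [0.35,3.5,-1.4,-0.3,0,0,0],
    [0.35,3.5,-1.4,-0.3,0,0,0],
    [0.35,3.5,-1.4,-0.3,0,0,0],
    [0.35,3.5,-1.4,-0.3,0,0,0],
    [0.35,3.5,-1.4,0,0,0,0],
    [0.35,3.5,-1.4,0,0,0,0],
    [0.35,3.5,-1.4,0,0,0,0],
    [0.35,3.5,-1.4,0,0,0,0],
    [0.35,3.5,-1.4,0,0,0,0],
    [0.35,3.5,-1.4,0,0,0,0],
    [0.35,3.5,-1.4,0,0,0,0],
    [0.35,3.5,-1.4,0,0,0,0],
    [0.35,3.5,-1.4,0,0,0,0],
    [0.35,3.5,-1.4,0,0,0,0]
  ]
}}

```text
time: 1.7
tool_pos: [0.6436, -0.0797, 0.2227]
ee_rot: [-3.141, 0.001, 0.402]
wrist_force: [0.9, -0.3, 0.6]
width: 0.0326
```

Request:
{"name": "arm_command", "arguments": {
  "series": [
    [0.35,0,0,0,0,0,-0.145],
    [0.35,0,0,0,0,0,-0.145],
    [0.35,0,0,0,0,0,-0.145],
    [0.35,0,0,0,0,0,-0.145],
    [0.35,0,0,0,0,0,-0.145],
    [0.35,0,0,0,0,0,-0.145],
    [0.35,0,0,0,0,0,-0.145],
    [0.35,0,0,0,0,0,-0.145],
    [0.35,0,0,0,0,0,-0.145],
    [0.35,0,0,0,0,0,-0.145],
    [0.35,0,0,0,0,0,-0.14],
    [0.35,0,0,0,0,0,0],
    [0.35,0,0,0,0,0,0]
  ]
}}

```text
time: 3.0
tool_pos: [0.6427, -0.081, 0.2229]
ee_rot: [-3.141, -0.0, 1.989]
wrist_force: [-0.2, 0.1, 0.4]
width: 0.033
```

```bash
cat >> h.py <<'E'
from scipy.spatial.transform import Rotation as Ro
def to(x,y,z,yaw=None):
    o=st(); R=Ro.from_euler("xyz",o["ee_rot"]).as_matrix()
    print("  d(cm)",np.round(100*R.T@(np.array([x,y,z])-o["tool_pos"]),2), "" if yaw is None else "rotvec %s"%np.round((Ro.from_matrix(R).inv()*Ro.from_euler("xyz",[np.pi,0,yaw])).as_rotvec(),3))
E
python3 - <<'E'
from h import *
w=eyes.get_calibration("wrist"); im=eyes.snapshot("wrist"); cv2.imwrite("pics/w1.png",im)
for n,X in (("mouth",(.6196,-.0079,.072)),("ball",(.660,-.0978,.086))): print(n,proj(w,X))
to(.6516,-.079,.063,1.993)
E
```

```text
mouth [334.0982446   99.41611554]
ball [334.08767801 207.76883256]
t 3.05 [ 0.6428 -0.081   0.223 ] [-3.141 -0.     1.989] F [-0.5  0.6 -0.8] w 0.0331
  d(cm) [-0.18  0.9  16.  ] rotvec [-0.001 -0.    -0.004]
```

View pics/w1.png

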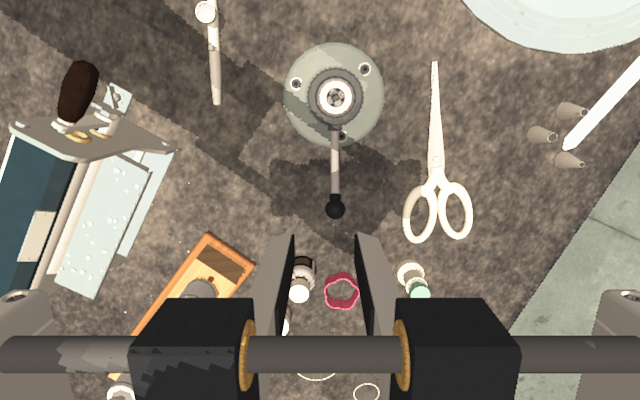

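The wrist view shows the mouth at (336,96) and the bar ball at (335,209), with the bar running straight toward the open fingers. This agrees with the triangulation to about 2–3 px. I'll refine it and then descend straddling the bar.

```bash
python3 - <<'E'
from h import *
w=eyes.get_calibration("wrist"); im=cv2.imread("pics/w1.png")
g=cv2.cvtColor(im,cv2.COLOR_BGR2GRAY)
cc=cv2.HoughCircles(g[60:130,300:372],cv2.HOUGH_GRADIENT,1,5,param1=120,param2=10,minRadius=8,maxRadius=30)
print(cc[0][:6]+[300,60,0])
b=(g[185:230,315:357]<35).astype(np.uint8); n,l,s,c=cv2.connectedComponentsWithStats(b); k=1+s[1:,4].argmax(); print("ball",c[k]+[315,185],s[k])
m=onz(w,336,96.5,.072); B=onz(w,*(c[k]+[315,185]),.086); print(m,B); d=(B-m)[:2]; a=np.arctan2(d[1],d[0]); print(np.linalg.norm(d),a)
to(m[0]+.077*np.cos(a),m[1]+.077*np.sin(a),.063,a+np.pi)
E
```

```text
[[336.5         96.5         27.20000076]
 [336.5        101.5         23.89999962]
 [331.5         94.5         25.        ]
 [326.5        101.5         19.39999962]
 [325.5         88.5         17.20000076]
 [335.5        110.5         17.20000076]]
ball [334.83802817 205.85211268] [ 11   9  19  25 284]
[ 0.62016553 -0.00491611  0.072     ] [ 0.65996328 -0.09582825  0.086     ]
0.09924151101517127 -1.158167231243067
t 3.05 [ 0.6428 -0.081   0.223 ] [-3.141 -0.     1.989] F [-0.5  0.6 -0.8] w 0.0331
  d(cm) [ 0.17  0.99 16.  ] rotvec [-0.001 -0.     0.006]
```

Request:
{"name": "arm_command", "arguments": {
  "series": [
    [0.35,0.1,0.95,0,0,0,0],
    [0.35,0,0,3,0,0,0],
    [0.35,0,0,3,0,0,0],
    [0.35,0,0,3,0,0,0],
    [0.35,0,0,3,0,0,0],
    [0.35,0,0,2,0,0,0],
    [0.35,0,0,1,0,0,0],
    [0.35,0,0,1,0,0,0],
    [0.35,0,0,0,0,0,0],
    [0.35,0,0,0,0,0,0]
  ]
}}

```text
time: 4.05
tool_pos: [0.652, -0.0763, 0.0645]
ee_rot: [3.14, 0.001, 1.992]
wrist_force: [0.1, 0.3, 0.6]
width: 0.0327
```

Request:
{"name": "arm_command", "arguments": {
  "series": [
    [0.35,0.04,0.77,0,0,0,-0.1],
    [0.35,0.04,0.77,0,0,0,-0.1],
    [0.35,0.04,0.77,0,0,0,-0.1],
    [0.35,0.04,0.77,0,0,0,-0.1],
    [0.35,0,0,0,0,0,0]
  ]
}}

```text
time: 4.55
tool_pos: [0.6774, -0.0581, 0.0653]
ee_rot: [3.14, 0.003, 2.392]
wrist_force: [-0.8, -0.1, -0.6]
width: 0.0328
```

Request:
{"name": "arm_command", "arguments": {
  "series": [
    [0.35,0.04,0.77,0,0,0,-0.1],
    [0.35,0.04,0.77,0,0,0,-0.1],
    [0.35,0.04,0.77,0,0,0,-0.1],
    [0.35,0.04,0.77,0,0,0,-0.1]
  ]
}}

```text
time: 4.95
tool_pos: [0.6923, -0.0337, 0.0651]
ee_rot: [-3.14, 0.002, 2.792]
wrist_force: [-1.7, -2.4, 0.6]
width: 0.0328
```

Request:
{"name": "arm_command", "arguments": {
  "series": [
    [0.35,0.04,0.77,0,0,0,-0.1],
    [0.35,0.04,0.77,0,0,0,-0.1],
    [0.35,0.04,0.77,0,0,0,-0.1],
    [0.35,0.04,0.77,0,0,0,-0.1]
  ]
}}

```text
time: 5.35
tool_pos: [0.6975, -0.0036, 0.0651]
ee_rot: [-3.138, 0.003, -3.091]
wrist_force: [1.5, -3.4, -1.0]
width: 0.0334
```

Request:
{"name": "arm_command", "arguments": {
  "series": [
    [0.35,0.02,0.39,0,0,0,-0.05],
    [0.35,0.02,0.39,0,0,0,-0.05]
  ]
}}

```text
time: 5.55
tool_pos: [0.6969, 0.0042, 0.0651]
ee_rot: [-3.138, 0.004, -2.993]
wrist_force: [0.9, -2.9, -0.7]
width: 0.033
```

Request:
{"name": "arm_command", "arguments": {
  "series": [
    [0.35,0.02,0.39,0,0,0,-0.05],
    [0.35,0,0,0,0,0,0]
  ]
}}

```text
time: 5.75
tool_pos: [0.696, 0.009, 0.0651]
ee_rot: [-3.14, 0.004, -2.944]
wrist_force: [1.7, -2.0, 0.5]
width: 0.033
```

Request:
{"name": "arm_command", "arguments": {
  "series": [
    [0.35,0,-1.0,0,0,0,0],
    [0.35,0,0,-3,0,0,0],
    [0.35,0,0,-4,0,0,0],
    [0.35,0,0,-4,0,0,0],
    [0.35,0,0,-4,0,0,0],
    [0.35,0,0,0,0,0,0],
    [0.35,0,0,0,0,0,0]
  ]
}}

```text
time: 6.45
tool_pos: [0.6973, -0.0006, 0.2154]
ee_rot: [-3.141, 0.003, -2.943]
wrist_force: [0.6, -0.4, -0.4]
width: 0.0334
```

```bash
python3 - <<'E'
from h import *
st(); w=eyes.get_calibration("wrist"); im=eyes.snapshot("wrist"); cv2.imwrite("pics/w2.png",im)
p=proj(w,(.62,-.006,.072)); print(p); u,v=p.astype(int)
g=cv2.cvtColor(im,cv2.COLOR_BGR2GRAY)
x0,y0,x1,y1=max(u-70,0),max(v-70,0),u+70,v+130
cv2.imwrite("pics/w2c.png",cv2.resize(im[y0:y1,x0:x1],None,fx=3,fy=3,interpolation=cv2.INTER_CUBIC)); print(x0,y0)
E
```

```text
t 6.45 [ 6.973e-01 -6.000e-04  2.154e-01] [-3.141e+00  3.000e-03 -2.943e+00] F [ 0.6 -0.4 -0.4] w 0.0334
[335.95749738  98.99341549]
265 28
```

View pics/w2c.png

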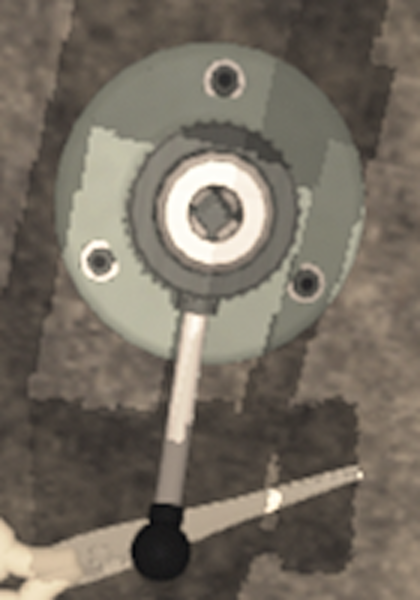

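The mouth is now at crop (216,208), i.e. image (337,97.3), and the square jaw opening is clearly wider. The ball is at crop (161,541), i.e. (318.7,208.3). I'll work out the bar angle and the approach to the rose nail.

```bash
python3 - <<'E'
from h import *
w=eyes.get_calibration("wrist")
m=onz(w,337,97.3,.072); B=onz(w,318.7,208.3,.086); d=(B-m)[:2]; print(m,B,np.linalg.norm(d),np.arctan2(d[1],d[0]))
to(.5674,-.2606,.22,1.337)
E
```

```text
[ 0.61694645 -0.00533792  0.072     ] [ 0.71596597 -0.00198266  0.086     ] 0.09907635096705798 0.03387180001774008
t 6.5 [ 6.965e-01 -5.000e-04  2.129e-01] [ 3.141e+00 -1.000e-03 -2.943e+00] F [-0.  -0.3 -0.3] w 0.0325
  d(cm) [ 17.8  -22.95  -0.71] rotvec [-1.000e-03 -1.000e-03  2.004e+00]
```

Request:
{"name": "arm_command", "arguments": {
  "series": [
    [0.65,2.2,-2.87,-0.1,0,0,0],
    [0.65,2.2,-2.87,-0.1,0,0,0],
    [0.65,2.2,-2.87,-0.1,0,0,0],
    [0.65,2.2,-2.87,-0.1,0,0,0],
    [0.65,2.2,-2.87,-0.1,0,0,0],
    [0.65,2.2,-2.87,-0.1,0,0,0],
    [0.65,2.2,-2.87,-0.1,0,0,0],
    [0.65,2.2,-2.87,0,0,0,0],
    [0.65,0,0,0,0,0,0]
  ]
}}

```text
time: 7.4
tool_pos: [0.5668, -0.2637, 0.2173]
ee_rot: [3.139, -0.005, -2.948]
wrist_force: [0.1, 0.1, -1.0]
width: 0.0611
```

Request:
{"name": "arm_command", "arguments": {
  "series": [
    [0.65,0,0,0,0,0,0.143],
    [0.65,0,0,0,0,0,0.143],
    [0.65,0,0,0,0,0,0.143],
    [0.65,0,0,0,0,0,0.143],
    [0.65,0,0,0,0,0,0.143],
    [0.65,0,0,0,0,0,0.143],
    [0.65,0,0,0,0,0,0.143],
    [0.65,0,0,0,0,0,0.143],
    [0.65,0,0,0,0,0,0.143],
    [0.65,0,0,0,0,0,0.143],
    [0.65,0,0,0,0,0,0.143],
    [0.65,0,0,0,0,0,0.143],
    [0.65,0,0,0,0,0,0.143],
    [0.65,0,0,0,0,0,0.143],
    [0.65,0,0,0,0,0,0],
    [0.65,0,0,0,0,0,0]
  ]
}}

```text
time: 9.0
tool_pos: [0.5697, -0.2592, 0.2188]
ee_rot: [-3.139, -0.001, 1.343]
wrist_force: [0.2, 0.4, 0.5]
width: 0.0611
```

```bash
python3 - <<'E'
from h import *
w=eyes.get_calibration("wrist"); im=eyes.snapshot("wrist"); cv2.imwrite("pics/w3.png",im)
to(.5674,-.2606,.22,1.337); print(proj(w,(.5674,-.2606,.102)))
E
```

```text
t 9.05 [ 0.5698 -0.2594  0.2192] [-3.140e+00 -1.000e-03  1.343e+00] F [ 0.5  0.  -0.1] w 0.0612
  d(cm) [-0.17 -0.2  -0.08] rotvec [-0.002 -0.001  0.006]
[322.25245458 192.47307714]
```

View pics/w3.png

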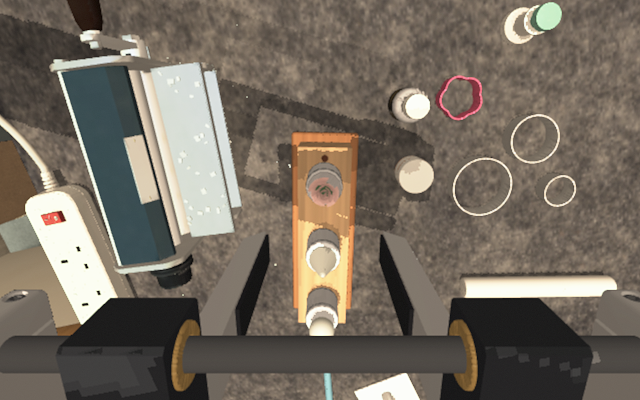

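The wrist view shows the rose nail at about (324,188), with the cone (322,258) and ball (321,320) below it. The rack is vertical in the image, so the fingers will close across it. I'll measure the rose by colour and the collar rim by contour.

```bash
python3 - <<'E'
from h import *
w=eyes.get_calibration("wrist"); im=cv2.imread("pics/w3.png")
x0,y0=296,156; c=im[y0:216,x0:356]; hsv=cv2.cvtColor(c,cv2.COLOR_BGR2HSV)
a=c.astype(int); pink=((a[...,2]-a[...,1]>12)&(a[...,0]-a[...,1]>-12)).astype(np.uint8)
grey=((abs(a[...,2]-a[...,1])<14)&(abs(a[...,1]-a[...,0])<22)&(a.mean(2)>50)).astype(np.uint8)
for n,m in (("pink",pink),("grey+pink",pink|grey)):
    m=cv2.morphologyEx(m,cv2.MORPH_OPEN,np.ones((3,3))); k,l,s,ce=cv2.connectedComponentsWithStats(m); i=1+s[1:,4].argmax(); print(n,ce[i]+[x0,y0],s[i]+[x0,y0,0,0,0])
    print(onz(w,*(ce[i]+[x0,y0]),.1))
cv2.imwrite("pics/w3c.png",np.hstack([cv2.resize(q,None,fx=6,fy=6) for q in (c,cv2.cvtColor(np.uint8(pink*255),8))]))
E
```

```text
Traceback (most recent call last):
ValueError: attempt to get argmax of an empty sequence
```

```bash
python3 - <<'E'
from h import *
im=cv2.imread("pics/w3.png")
c=im[156:216,296:356]
cv2.imwrite("pics/w3d.png",cv2.resize(c,None,fx=9,fy=9,interpolation=cv2.INTER_CUBIC))
w=eyes.get_calibration("wrist")
for v in (180,185,190,195): print(v,onz(w,324,v,.09),onz(w,324,v,.1))
E
```

```text
180 [ 0.57082023 -0.25319486  0.09      ] [ 0.57141536 -0.25084128  0.1       ]
185 [ 0.56976745 -0.25772753  0.09      ] [ 0.57039668 -0.25522713  0.1       ]
190 [ 0.56870599 -0.26229756  0.09      ] [ 0.56936961 -0.25964911  0.1       ]
195 [ 0.56763576 -0.26690539  0.09      ] [ 0.56833404 -0.26410768  0.1       ]
```

View pics/w3d.png

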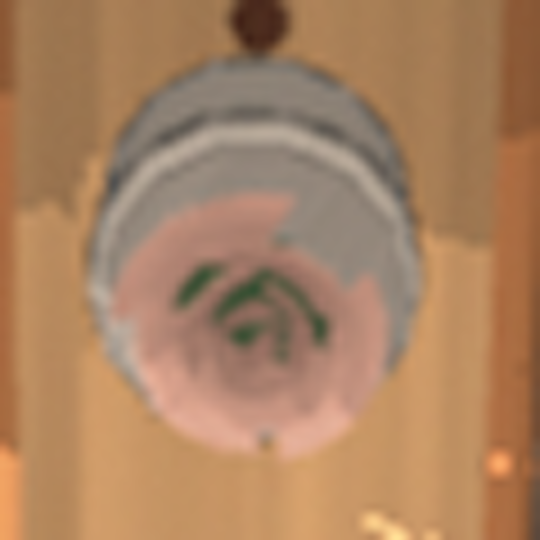

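The collar rim is centred at crop (255,280), i.e. image (324.3,187.2), with the rose centred on it. At z = 0.09 that gives (0.569,-0.260), which agrees with triangulation to 2 mm. I'll descend and grip.

Request:
{"name": "arm_command", "arguments": {
  "series": [
    [0.65,-0.1,-0.05,2,0,0,0],
    [0.65,0,0,2.5,0,0,0],
    [0.65,0,0,2.5,0,0,0],
    [0.65,0,0,2.5,0,0,0],
    [0.65,0,0,2.5,0,0,0],
    [0.65,0,0,2,0,0,0],
    [0.65,0,0,1.5,0,0,0],
    [0.65,0,0,0.6,0,0,0],
    [0.65,0,0,0,0,0,0],
    [0.65,0,0,0,0,0,0]
  ]
}}

```text
time: 10.05
tool_pos: [0.5699, -0.2614, 0.0606]
ee_rot: [3.14, 0.001, 1.34]
wrist_force: [0.5, 0.4, 0.9]
width: 0.061
```

Request:
{"name": "arm_command", "arguments": {
  "series": [
    [0,0,0,0,0,0,0],
    [0,0,0,0,0,0,0],
    [0,0,0,0,0,0,0],
    [0,0,0,0,0,0,0],
    [0,0,0,0,0,0,0],
    [0,0,0,0,0,0,0],
    [0,0,0,0,0,0,0]
  ]
}}

```text
time: 10.75
tool_pos: [0.5694, -0.2611, 0.06]
ee_rot: [3.141, 0.0, 1.34]
wrist_force: [-0.9, -0.1, 2.8]
width: 0.0332
```

Request:
{"name": "arm_command", "arguments": {
  "series": [
    [0,0,0,-0.5,0,0,0],
    [0,0,0,-1,0,0,0],
    [0,0,0,-1,0,0,0],
    [0,0,0,-1,0,0,0],
    [0,0,0,-1.5,0,0,0],
    [0,0,0,-2,0,0,0],
    [0,0,0,-2,0,0,0],
    [0,0,0,-2,0,0,0],
    [0,0,0,0,0,0,0],
    [0,0,0,0,0,0,0]
  ]
}}

```text
time: 11.75
tool_pos: [0.5695, -0.2611, 0.1704]
ee_rot: [3.14, 0.001, 1.34]
wrist_force: [-0.4, -0.3, -2.3]
width: 0.0333
```

```bash
python3 - <<'E'
from h import *
to(.6015,-.079,.17,1.34)
E
```

```text
t 11.75 [ 0.5695 -0.2611  0.1704] [3.14e+00 1.00e-03 1.34e+00] F [-0.4 -0.3 -2.3] w 0.0333
  d(cm) [18.46 -1.05  0.02] rotvec [ 0.002  0.001 -0.   ]
```

Request:
{"name": "arm_command", "arguments": {
  "series": [
    [0,1,-0.1,0,0,0,0],
    [0,2.1,-0.1,0,0,0,0],
    [0,2.5,-0.15,0,0,0,0],
    [0,2.5,-0.15,0,0,0,0],
    [0,2.5,-0.15,0,0,0,0],
    [0,2.5,-0.15,0,0,0,0],
    [0,2.4,-0.1,0,0,0,0],
    [0,2,-0.1,0,0,0,0],
    [0,1,0,0,0,0,0],
    [0,0,0,0,0,0,0],
    [0,0,0,0,0,0,0],
    [0,0,0,0,0,0,0]
  ]
}}

```text
time: 12.95
tool_pos: [0.6016, -0.0795, 0.1691]
ee_rot: [-3.141, 0.0, 1.339]
wrist_force: [0.4, 0.1, -1.5]
width: 0.0334
```

```bash
python3 - <<'E'
from h import *
o=st(); w=eyes.get_calibration("wrist"); im=eyes.snapshot("wrist"); cv2.imwrite("pics/w4.png",im)
R=Ro.from_euler("xyz",o["ee_rot"]).as_matrix()
print("mouth",proj(w,(.619,-.006,.072)),"collar top centre",proj(w,np.array(o["tool_pos"])+[0,0,.030]))
cv2.imwrite("pics/w4c.png",cv2.resize(im[20:300,220:430],None,fx=2.1*1.0,fy=2.1,interpolation=cv2.INTER_CUBIC))
E
```

```text
t 12.95 [ 0.6016 -0.0795  0.1691] [-3.141  0.     1.339] F [ 0.4  0.1 -1.5] w 0.0334
mouth [324.12973068 101.04873402] collar top centre [323.28476963 272.60904859]
```

View pics/w4c.png

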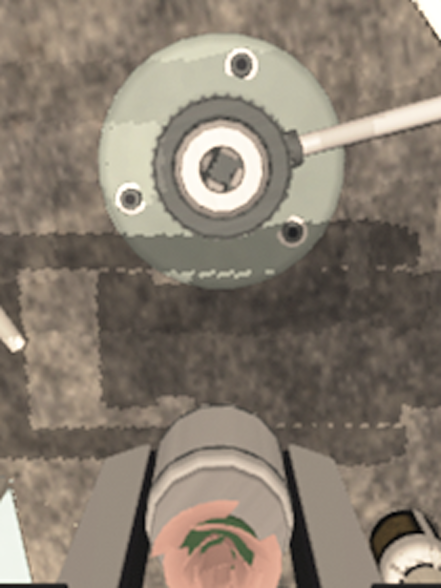

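In this view the nose ring is centred at crop (221.7,169), i.e. (325.6,100.5). The held collar's rim has its camera-side edge at crop y≈448 and its centre at x≈219.5. I'll compute the collar offset in the hand and the remaining shift.

```bash
python3 - <<'E'
from h import *
o=st(); w=eyes.get_calibration("wrist"); R=Ro.from_euler("xyz",o["ee_rot"]).as_matrix()
m=onz(w,325.6,100.5,.072); print("mouth",m)
zt=o["tool_pos"][2]+.030
for v in (232,233.3,235):
    e=onz(w,324.5,v,zt); print("rim edge in tool mm",1e3*R.T@(e-o["tool_pos"]))
d=1e3*R.T@(m-o["tool_pos"]); print("mouth in tool mm",d)
to(.619,-.006,.169)
E
```

```text
t 13.0 [ 0.6016 -0.0796  0.1693] [-3.141  0.     1.338] F [-0.3  0.6 -1.9] w 0.0329
mouth [ 0.6202714  -0.00594703  0.072     ]
rim edge in tool mm [ 20.61508211   0.53989415 -30.00805967]
rim edge in tool mm [ 19.9775957    0.54009266 -30.00781519]
rim edge in tool mm [ 19.14180897   0.54035291 -30.00749465]
mouth in tool mm [76.01864318  1.19624943 97.244936  ]
t 13.0 [ 0.6016 -0.0796  0.1693] [-3.141  0.     1.338] F [-0.3  0.6 -1.9] w 0.0329
  d(cm) [ 7.56 -0.01  0.02]
```

Request:
{"name": "arm_command", "arguments": {
  "series": [
    [0,1,0,0,0,0,0],
    [0,2,0,0,0,0,0],
    [0,2,0,0,0,0,0],
    [0,1.5,0,0,0,0,0],
    [0,0.85,0,0,0,0,0],
    [0,0,0,1,0,0,0],
    [0,0,0,1.5,0,0,0],
    [0,0,0,1.5,0,0,0],
    [0,0,0,0.5,0,0,0],
    [0,0,0,0,0,0,0],
    [0,0,0,0,0,0,0]
  ]
}}

```text
time: 14.1
tool_pos: [0.6187, -0.0075, 0.1244]
ee_rot: [-3.142, 0.0, 1.339]
wrist_force: [-0.2, 0.5, -1.4]
width: 0.0334
```

```bash
python3 - <<'E'
from h import *
o=st(); im=eyes.snapshot("scene"); c=eyes.get_calibration("scene"); cv2.imwrite("pics/s5.png",im)
u,v=proj(c,(.6187,-.0073,.09)).astype(int); print(u,v)
cv2.imwrite("pics/s5c.png",cv2.resize(im[v-40:v+40,u-45:u+45],None,fx=7,fy=7,interpolation=cv2.INTER_CUBIC))
R=Ro.from_euler("xyz",o["ee_rot"]).as_matrix()
for X in ((.6187,-.0073,.072),np.array(o["tool_pos"])-[0,0,.01],np.array(o["tool_pos"])-[0,0,.046]): print((proj(c,X)-[u-45,v-40])*7)
E
```

```text
t 14.1 [ 0.6187 -0.0075  0.1244] [-3.142  0.     1.339] F [-0.2  0.5 -1.4] w 0.0334
265 165
[322.14559717 329.40278379]
[313.53957016 218.25996361]
[321.02631622 313.18897755]
```

View pics/s5c.png

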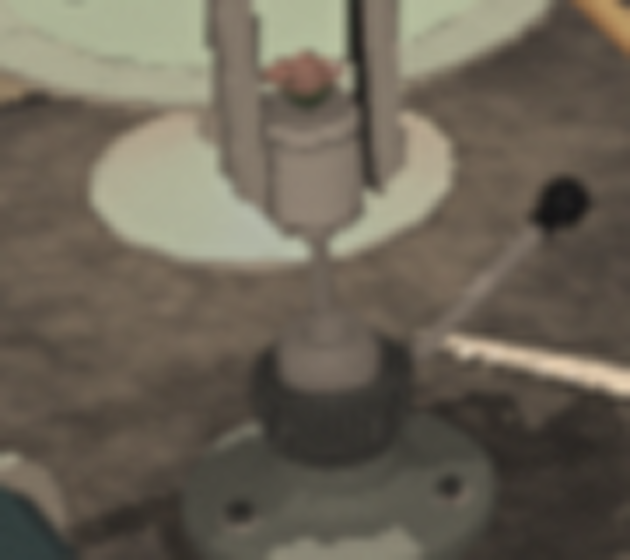

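The shank (x≈319) hangs just above the nose (centre x≈327–330), so it is within roughly 1 mm, possibly slightly short toward image right, which is about world (+x,-y). I'll shift 0.7 mm that way (mostly tool +y) and lower gently, watching the force.

Request:
{"name": "arm_command", "arguments": {
  "series": [
    [0,0,0.07,0,0,0,0],
    [0,0,0,0.5,0,0,0],
    [0,0,0,0.5,0,0,0],
    [0,0,0,0.4,0,0,0],
    [0,0,0,0,0,0,0]
  ]
}}

```text
time: 14.65
tool_pos: [0.6186, -0.0071, 0.1092]
ee_rot: [-3.139, 0.0, 1.34]
wrist_force: [-1.4, 0.6, -0.6]
width: 0.0332
```

Request:
{"name": "arm_command", "arguments": {
  "series": [
    [0,0,0,0.4,0,0,0],
    [0,0,0,0.4,0,0,0],
    [0,0,0,0.2,0,0,0],
    [0,0,0,0,0,0,0]
  ]
}}

```text
time: 15.05
tool_pos: [0.619, -0.0072, 0.0999]
ee_rot: [-3.141, 0.0, 1.34]
wrist_force: [-0.2, 0.3, -0.8]
width: 0.0329
```

Request:
{"name": "arm_command", "arguments": {
  "series": [
    [0,0,0,0.4,0,0,0],
    [0,0,0,0.4,0,0,0],
    [0,0,0,0.4,0,0,0],
    [0,0,0,0.2,0,0,0],
    [0,0,0,0,0,0,0]
  ]
}}

```text
time: 15.55
tool_pos: [0.619, -0.0072, 0.0858]
ee_rot: [-3.141, 0.0, 1.34]
wrist_force: [-0.4, 0.3, -1.1]
width: 0.0333
```

Request:
{"name": "arm_command", "arguments": {
  "series": [
    [0,0,0,0.2,0,0,0],
    [0,0,0,0.2,0,0,0],
    [0,0,0,0,0,0,0]
  ]
}}

```text
time: 15.85
tool_pos: [0.6192, -0.0072, 0.0821]
ee_rot: [-3.141, 0.0, 1.34]
wrist_force: [-0.2, 0.3, -1.3]
width: 0.0335
```

Request:
{"name": "arm_command", "arguments": {
  "series": [
    [0,0,0,0.1,0,0,0],
    [0,0,0,0,0,0,0]
  ]
}}

```text
time: 16.05
tool_pos: [0.6194, -0.0073, 0.082]
ee_rot: [3.141, 0.0, 1.34]
wrist_force: [-1.0, -0.0, 1.1]
width: 0.0335
```

Request:
{"name": "arm_command", "arguments": {
  "series": [
    [0,0,0,0.1,0,0,0],
    [0,0,0,0,0,0,0]
  ]
}}

```text
time: 16.25
tool_pos: [0.6194, -0.0073, 0.082]
ee_rot: [3.141, 0.0, 1.34]
wrist_force: [-3.2, -0.1, 5.2]
width: 0.0332
```

The nail is seated: z stopped at 0.082 as expected and the force is rising. I'll release it and rise.

Request:
{"name": "arm_command", "arguments": {
  "series": [
    [0.05,0,0,-0.1,0,0,0],
    [0.5,0,0,0,0,0,0],
    [0.5,0,0,0,0,0,0],
    [0.5,0,0,0,0,0,0],
    [0.5,0,0,0,0,0,0]
  ]
}}

```text
time: 16.75
tool_pos: [0.6193, -0.0073, 0.0812]
ee_rot: [-3.141, 0.0, 1.34]
wrist_force: [0.7, -0.3, 0.8]
width: 0.0467
```

Request:
{"name": "arm_command", "arguments": {
  "series": [
    [0.5,0,0,-1,0,0,0],
    [0.5,0,0,-2,0,0,0],
    [0.5,0,0,-3,0,0,0],
    [0.5,0,0,-4,0,0,0],
    [0.5,0,0,-4,0,0,0],
    [0.4,0,0,0,0,0,0],
    [0.4,0,0,0,0,0,0]
  ]
}}

```text
time: 17.45
tool_pos: [0.6201, -0.0073, 0.2238]
ee_rot: [3.137, -0.0, 1.34]
wrist_force: [-0.1, 0.4, -1.1]
width: 0.0381
```

```bash
python3 - <<'E'
from h import *
a=.034; to(.619+.077*np.cos(a),-.007+.077*np.sin(a),.22,a+np.pi)
E
```

```text
t 17.45 [ 0.6201 -0.0073  0.2238] [ 3.137 -0.     1.34 ] F [-0.1  0.4 -1.1] w 0.0381
  d(cm) [2.02 7.31 0.41] rotvec [ 0.003  0.004 -1.836]
```

Request:
{"name": "arm_command", "arguments": {
  "series": [
    [0.35,0.7,2.4,0,0,0,0],
    [0.35,0.7,2.5,0,0,0,0],
    [0.35,0.6,2.4,0,0,0,0],
    [0.35,0,0,0,0,0,-0.141],
    [0.35,0,0,0,0,0,-0.141],
    [0.35,0,0,0,0,0,-0.141],
    [0.35,0,0,0,0,0,-0.141],
    [0.35,0,0,0,0,0,-0.141],
    [0.35,0,0,0,0,0,-0.141],
    [0.35,0,0,0,0,0,-0.141],
    [0.35,0,0,0,0,0,-0.141],
    [0.35,0,0,0,0,0,-0.141],
    [0.35,0,0,0,0,0,-0.141],
    [0.35,0,0,0,0,0,-0.141],
    [0.35,0,0,0,0,0,-0.141],
    [0.35,0,0,0,0,0,-0.141],
    [0.35,0,0,0,0,0,0],
    [0.35,0,0,0,0,0,0]
  ]
}}

```text
time: 19.25
tool_pos: [0.6944, -0.0045, 0.2196]
ee_rot: [3.141, -0.003, -3.113]
wrist_force: [-0.5, 0.2, 0.9]
width: 0.0328
```

```bash
python3 - <<'E'
from h import *
a=.034; to(.619+.077*np.cos(a),-.007+.077*np.sin(a),.063,a+np.pi)
w=eyes.get_calibration("wrist"); im=eyes.snapshot("wrist"); cv2.imwrite("pics/w6.png",im)
g=cv2.cvtColor(im,cv2.COLOR_BGR2GRAY); p=proj(w,(.716,-.002,.086)); u,v=p.astype(int)
b=(g[v-25:v+25,u-30:u+30]<35).astype(np.uint8); n,l,s,c=cv2.connectedComponentsWithStats(b); k=1+s[1:,4].argmax(); print("ball",p,c[k]+[u-30,v-25],s[k],onz(w,*(c[k]+[u-30,v-25]),.086))
E
```

```text
t 19.25 [ 0.6944 -0.0045  0.2196] [ 3.141e+00 -3.000e-03 -3.113e+00] F [-0.5  0.2  0.9] w 0.0328
  d(cm) [-0.21 -0.   15.66] rotvec [ 0.    -0.003 -0.006]
ball [326.5075538  209.18761766] [326.40949555 212.45994065] [ 22  16  18  25 337] [ 0.71923199 -0.00199464  0.086     ]
```

Request:
{"name": "arm_command", "arguments": {
  "series": [
    [0.35,-0.2,0,2,0,0,0],
    [0.35,0,0,3,0,0,0],
    [0.35,0,0,3,0,0,0],
    [0.35,0,0,3,0,0,0],
    [0.35,0,0,2,0,0,0],
    [0.35,0,0,1.6,0,0,0],
    [0.35,0,0,1,0,0,0],
    [0.35,0,0,0,0,0,0],
    [0.35,0,0,0,0,0,0]
  ]
}}

```text
time: 20.2
tool_pos: [0.6976, -0.0045, 0.0665]
ee_rot: [-3.141, 0.002, -3.111]
wrist_force: [0.2, 0.7, 0.2]
width: 0.033
```

Request:
{"name": "arm_command", "arguments": {
  "series": [
    [0.35,0.04,-0.77,0,0,0,0.1],
    [0.35,0.04,-0.77,0,0,0,0.1],
    [0.35,0.04,-0.77,0,0,0,0.1],
    [0.35,0.04,-0.77,0,0,0,0.1],
    [0.35,0.04,-0.77,0,0,0,0.1],
    [0.35,0.04,-0.77,0,0,0,0.1]
  ]
}}

```text
time: 20.8
tool_pos: [0.686, -0.047, 0.0676]
ee_rot: [3.138, 0.002, 2.569]
wrist_force: [0.3, 2.6, -0.6]
width: 0.0327
```

Request:
{"name": "arm_command", "arguments": {
  "series": [
    [0.35,0.04,-0.77,0,0,0,0.1],
    [0.35,0.04,-0.77,0,0,0,0.1],
    [0.35,0.04,-0.77,0,0,0,0.1],
    [0.35,0.04,-0.77,0,0,0,0.1],
    [0.35,0.04,-0.77,0,0,0,0.1],
    [0.35,0.04,-0.77,0,0,0,0.1]
  ]
}}

```text
time: 21.4
tool_pos: [0.6516, -0.0765, 0.0677]
ee_rot: [3.136, 0.0, 1.969]
wrist_force: [1.2, 3.1, -1.1]
width: 0.0333
```

Request:
{"name": "arm_command", "arguments": {
  "series": [
    [0.35,0.02,-0.38,0.2,0,0,0.05],
    [0.35,0.02,-0.38,0.2,0,0,0.05],
    [0.35,0.02,-0.38,0,0,0,0.05],
    [0.35,0.02,-0.38,0,0,0,0.05],
    [0.35,0.02,-0.38,0,0,0,0.05],
    [0.35,0.02,-0.38,0,0,0,0.05]
  ]
}}

```text
time: 22.0
tool_pos: [0.6311, -0.0831, 0.0651]
ee_rot: [3.132, 0.002, 1.671]
wrist_force: [3.5, 0.8, 1.2]
width: 0.0331
```

Request:
{"name": "arm_command", "arguments": {
  "series": [
    [0.35,0.02,-0.38,0,0,0,0.05],
    [0.35,0.02,-0.38,0,0,0,0.05],
    [0.35,0.02,-0.38,0,0,0,0.05],
    [0.35,0,0,0,0,0,0]
  ]
}}

```text
time: 22.4
tool_pos: [0.6189, -0.0835, 0.0648]
ee_rot: [3.134, 0.002, 1.523]
wrist_force: [2.4, -0.2, 1.9]
width: 0.0329
```

Request:
{"name": "arm_command", "arguments": {
  "series": [
    [0.35,0.02,-0.38,0,0,0,0.05],
    [0.35,0.02,-0.38,0,0,0,0.05]
  ]
}}

```text
time: 22.6
tool_pos: [0.6119, -0.0827, 0.0646]
ee_rot: [3.133, 0.001, 1.422]
wrist_force: [3.9, -1.4, 2.4]
width: 0.0329
```

Request:
{"name": "arm_command", "arguments": {
  "series": [
    [0.35,0.02,-0.38,0,0,0,0.05],
    [0.35,0.02,-0.38,0,0,0,0.05]
  ]
}}

```text
time: 22.8
tool_pos: [0.6044, -0.0815, 0.0646]
ee_rot: [3.133, 0.001, 1.322]
wrist_force: [3.7, -2.7, 2.1]
width: 0.0327
```

Request:
{"name": "arm_command", "arguments": {
  "series": [
    [0.35,0,1.0,0,0,0,0],
    [0.35,0,0,-2,0,0,0],
    [0.35,0,0,-4,0,0,0],
    [0.35,0,0,-4,0,0,0],
    [0.35,0,0,-4,0,0,0],
    [0.35,0,0,-3,0,0,0],
    [0.35,0,0,0,0,0,0],
    [0.35,0,0,0,0,0,0]
  ]
}}

```text
time: 23.6
tool_pos: [0.6115, -0.0826, 0.2319]
ee_rot: [3.141, -0.0, 1.324]
wrist_force: [-0.3, 0.1, -0.1]
width: 0.0331
```

```bash
python3 - <<'E'
from h import *
o=st(); w=eyes.get_calibration("wrist"); im=eyes.snapshot("wrist"); cv2.imwrite("pics/w7.png",im)
g=cv2.cvtColor(im,cv2.COLOR_BGR2GRAY); p=proj(w,(.615,-.108,.086)); u,v=p.astype(int)
b=(g[v-30:v+30,u-40:u+40]<35).astype(np.uint8); n,l,s,c=cv2.connectedComponentsWithStats(b); k=1+s[1:,4].argmax(); B=onz(w,*(c[k]+[u-40,v-30]),.086); print("ball",p,c[k]+[u-40,v-30],s[k],B)
for m in ((.619,-.007),(.6205,-.006)): print(np.arctan2(B[1]-m[1],B[0]-m[0]))
print("collar top centre",proj(w,(.619,-.007,.112)))
print("top view ball px", proj(eyes.get_calibration("top"),B))
cv2.imwrite("pics/w7c.png",cv2.resize(im[10:270,220:430],None,fx=2.2,fy=2.2,interpolation=cv2.INTER_CUBIC))
E
```

```text
t 23.6 [ 0.6115 -0.0826  0.2319] [ 3.141 -0.     1.324] F [-0.3  0.1 -0.1] w 0.0331
ball [333.87811324 206.02145278] [331.27985075 203.24253731] [ 30  15  18  24 268] [ 0.61322858 -0.10463833  0.086     ]
-1.6298378490684986
-1.6443812550543915
collar top centre [310.28881919 101.12216081]
top view ball px [281.39804592 202.0788262 ]
```

View pics/w7c.png

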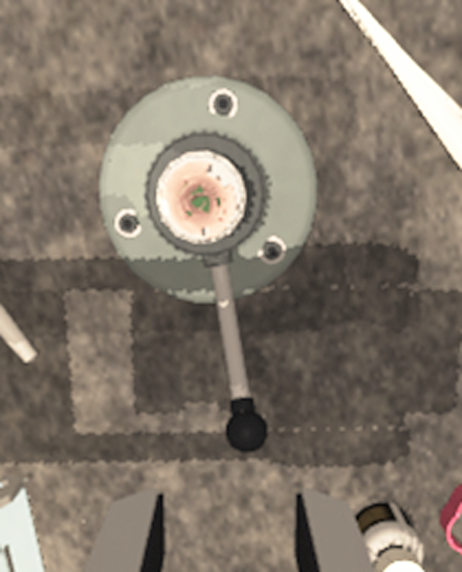

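The bar's ball is at (331,203), so the bar turned about 1.67 rad clockwise from open. The collar and rose sit at crop (201,200), against (199,200) predicted for a nail standing on the collet's axis. The gripper is clear, so I'm handing in.

```bash
python3 -c "
from h import *
st(); print(job.close_job())"
```

```text
t 23.65 [ 0.6108 -0.0825  0.23  ] [-3.139  0.     1.324] F [-0.3 -0.7 -0.7] w 0.0326
the job is handed in; nothing more can be done
None
```

The rose's nail is mounted in the spray stand and the collet is tightened on it; I handed the job in at about 23.7 s of the 72 s allowed.

**What I did:**
- Pushed the bar anticlockwise about 1.19 rad, which backs the nut off to between 0 and 0.2 rad.
- Gripped the rose's nail by its collar and lifted it out of the rack.
- Lowered the shank into the collet until the shoulder met the nose. The tool stopped at the expected height, and the force rose to about 5 N.
- Let go, pushed the bar clockwise about 1.67 rad, and raised the arm clear.

**Last checks:**
- **Position:** The final wrist picture shows the collar and rose within about 1 px of where a nail standing on the collet's axis should appear.
- **Tightness:** The bar's ball puts the nut at about 1.67 to 1.87 rad. The last push took about 4.6 N on the bar (about 0.35 N m), more than the nut's friction of 0.25 N m, so the jaws are squeezing.
- **Clear of everything:** The arm touched nothing when I handed in.

**Not confirmed:**
- I never measured the squeeze on the shank itself.
- I did not picture the other two nails, the bottle or the pot fully again at the end. No contact with them was noticed.
- The position estimates from the wrist and fixed cameras disagreed by 2 to 3 mm, which I took as a steady wrist-camera error. The shank still went in with almost no force.

I viewed 11 pictures, one over the budget of 10.

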